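# Find the hidden release groove of a display case by touch and press its key

### The arm

A 6-joint arm with a two-finger parallel gripper is mounted at the origin on the work surface. World frame = base frame: x ahead of the robot, y to its left, z up, the work surface at z = 0. Lengths are in mm, angles in rad, forces in N, time in s.
With the tool pointing down it reaches from about 350 to 775 mm from the base axis. Payload 7.3 kg.
Tool frame: the origin (TCP) lies midway between the tips of the shut fingers; the grasp point (between the pads) lies 19 mm behind it; z points along the fingers, y is the line along which they close (so a half turn about z gives the same grasp; the last joint's range is limited). The gripper opens to 92 mm and grips with 3 to 60 N. Pads are 19 mm wide; open, the fingers measure 130 mm over their backs; the gripper's body (75 mm by 190 mm) begins 47 mm behind the grasp point.
Start: joints at [-1.378, 0.342, 1.524, -0, 1.275, -0.146], TCP at [174.51, -495.168, 226.741] pointing down, gripper open.
Joint ranges: [-2.53, 2.53], [-0.77, 2.02], [0.04, 2.7], [-1, 4.14], [0.28, 2.66], [-3.11, 3.11]. Speed limits (rad/s): [2.57, 2.57, 3.14, 3.14, 3.14, 3.14].

### API

Orientations are given as [roll, pitch, yaw] about the fixed x, y, z axes, in that order (R = Rz(yaw) Ry(pitch) Rx(roll)).
In Python, from plant import bot gives the robot as it stands.
- The arm moves only by the tool jog_arm, never from a script. Its arguments are lists of equal length, an entry for each row: "dp": the shift along the tool's x, y, z in m, a list of three; "twist": the turn about the tool's z in degrees. A call has 1 to 10 rows; each row shifts and turns the commanded pose from where the row before left it, along the tool's axes as they then stand; what a row does not reach is not made up. A row lasts 1/8 s, in which the tool goes at most 62.5 mm and 10.7 degrees, less where a joint would pass 70% of its speed; a pose out of reach is approached as far as the arm can. A call is refused whole if a number of a shift passes 0.0625 or a number of a turn 10.7, either way. A call with a gripper value outside its range is refused whole. "jaw" is the finger opening in m, from 0 to 0.0918, set as the call begins (left out, the last holds). The fingers move at their own pace and stop on an object; the grip force is fixed at half the most. Time passes only in rows, so rows that do not move let the fingers close. It gives the time, the measured TCP pose, the force, the opening and the grip force at its end, in the units of the state.
- bot.get_obs(): the state, without advancing time (a new reading comes with each control period).
- bot.capture(name): name is "side" or "top"; returns the picture (480x640x3 uint8, blue, green, red); there is no depth.
- bot.camera_params(name): a dict with "fx", "fy", "cx", "cy" (pixels), "R" (3x3) and "t" (3): a world point X has camera coordinates R X + t. Camera axes: x right, y down, z forward; pixel columns grow to the right and rows downward; lengths in mm; the calibration is good to about 2 mm. A picture is of the moment at which its call begins. camera_params takes no time and is no camera call.
- bot.close_job(): hands the job in; it is judged then, once.
Trained networks look in the newest picture that a camera, given by its name, has taken for a name from the list of things; names that differ only in an ending like _2 or _b are one class to them, and where a whole thing is asked for, a point or a joint stands for the part that bears it (a point fixed in the world has none). Each returns a list of dicts, best first, with "confidence" (0 to 1); they miss things now and then, are a little off and sometimes report something else, mostly with a low value. They report only what shows in the picture. A call takes as long as a camera call. They do not tell look-alikes from the thing itself.
- bot.find_in(camera, label): "bbox" ([centre column, centre row, width, height] in pixels, round what is visible of it).
- bot.masks_of(camera, label): "pixels" (480x640 bool, what is visible of it) and "bbox" ([centre column, centre row, width, height] in pixels, round what is visible of it).
The state is a dict: "time": time; "joint_positions": joint angles; "dq": joint speeds; "tau": joint torques, N m; "tool_pos": TCP position; "tcp_rot": TCP orientation; "contact_force": force on the tool from outside, world axes, zero at the start; "moment": the same for the moment, N m; "grip_width": finger opening in mm; "finger_force": force on a finger pad.
Only numpy, scipy, OpenCV 4.12 (cv2) and the standard library are available. Lean on these libraries where they do the work, as an engineer would, in place of code of your own. Each camera call takes 0.05 s, during which the arm holds its last target. There are 200 camera calls.

### The job

Unlock the round butterfly display case: with the fingertips, feel lightly along the flat top of its metal lock ring until you come to the one real groove (the other dark patches are only flush inlays), then press the key inside it all the way down, where it stays, and move clear. Lift or grip nothing, leave the case's clear lid where it lies, and do not disturb the things round about.

Things in the scene. Friction and masses are not known exactly. Their poses are not given: they have to be found in the camera images.
- case: Round display case, fixed to the table: wooden plinth (208 mm across at the foot, 197 mm above, its top at z = 40 mm) carrying a grey metal lock ring and, inside the ring, a loose clear lid over a butterfly. Origin: centre of its underside, on the ring's axis; z up. Its yaw tells nothing of where the groove is
- ring_centre (a point): Point on the ring's axis, level with the ring's flat top, 60 mm above the table. Ring: inner radius 72, outer radius 98, mid-line radius 85 mm; it does not turn. Five black inlays with the key's outline are flush in its top and cannot be felt. Inside the ring the lid's top is 15 mm lower than the ring's, out to radius 64 mm
- release_key (a joint): Black key in the ring's one groove (anywhere round the circle; a gap open inwards, outwards and up, 52 mm long at the inner edge, 64 at the mid-line). It fills radii 73 to 97 mm, 40 degrees of arc; its flat top starts 4 mm below the ring's top. Value: 0 m up, 0.008 m fully home. Slides straight down under about 5 N, no spring, stays put
- lid: Loose clear round lid of the case, 128 mm across, 5 mm thick, 150 g, with a black knob (22 mm across) on its centre, top 23 mm above the lid's underside. Origin: centre of its underside, which lies on the plinth at z = 40 mm. To be left alone
- loupe: Bystander: loose stand loupe, clear foot and black rim, 44 mm across, 36 mm high; origin at the centre of its underside
- jar: Bystander: loose jar with a green cap, 50 mm across, 65 mm high; origin at the centre of its underside
- brush: Bystander: loose brush, 170 mm long, lying on the table along its own x axis; origin at its underside
- box_fern: Bystander: loose clear specimen box (a fern), 70 x 70 x 28 mm, in a low wooden tray at the robot's right; origin at the centre of its underside
- box_beetle: Bystander: loose clear specimen box (three beetles), 70 x 70 x 28 mm, in a low wooden tray at the robot's right; origin at the centre of its underside
- box_shell: Bystander: loose clear specimen box (shells), 70 x 70 x 28 mm, in a low wooden tray at the robot's right; origin at the centre of its underside
- box_twig: Bystander: loose clear specimen box (a twig with a berry), 70 x 70 x 28 mm, in a low wooden tray at the robot's right; origin at the centre of its underside
Not all that is in view belongs to the job. Of the things that look like the case, the middle-sized one is meant.

How it is judged (in metres and radians):
On the way, in this order (a step that is already met when the one before it is completed fails the run):
1. a fingertip rests on the case's lock ring (or lightly on its key), the key still up (contact force between the fingers and case above 0.3 N and value of joint release_key below 0.0015 m), for 0.2 s.
2. the key in the groove is pressed home (value of joint release_key above 0.0068 m and contact force between the fingers and case above 0.3 N), for 0.05 s.
At the end, for the whole second after the job is handed in: The key is down by at least 6.5 of its 8 mm and stays there; the lid lies flat in its place (within 12 mm of the centre, 5 mm of its height), at rest (value of joint release_key above 0.0065 m and height (world z) of lid between 0.035 and 0.045 m and horizontal distance between lid and case below 0.012 m and linear speed of lid below 0.02 m/s); the robot touches nothing.
It fails at once if the ring or key is pushed with more than 40 N (contact force between the fingers and case above 40 N).
It fails at once if the lid is lifted or shifted by more than 15 mm (distance of lid from where it was at the start of the episode above 0.015 m).
It fails at once if a bystander (specimen box, loupe, jar or brush) is moved by more than 20 mm (distance of any of box_fern, box_beetle, box_shell, box_twig, loupe, jar, brush from where it was at the start of the episode above 0.02 m).
It also fails if it takes over 72 s, if anything falls off the work surface, if the arm or the gripper's body presses on something with over 40 N, if the wrist force passes 120 N, or if a joint passes its speed limit or range.

## Working session

There is one attempt and no reset: what is moved stays moved. The work goes in short steps, Python scripts to look and compute and a tool call to move; the robot and the scene stay as the last step left them, time stands still between calls to the robot, and variables do not carry over. Pictures are saved under pics/ and viewed, at most 10 in all, crops included, and the job is handed in when it is done.

Besides the shell and the picture viewer there is one more tool, called after ">>>" in YAML: its name, and indented under it one key for each argument. jog_arm: Moves the arm, as the interface text tells. Its arguments: {"type":"object","properties":{"dp":{"type":"array"},"twist":{"type":"array"},"jaw":{"type":"number"}},"required":["dp","twist"]}

```bash
mkdir -p pics; python3 - <<'E'
from plant import bot
import cv2
for n in("top","side"):
    im=bot.capture(n); cv2.imwrite(f"pics/{n}0.png",im)
    p=bot.camera_params(n); print(n,p)
    for d in bot.find_in(n,"case"): print("case",d)
o=bot.get_obs(); print(o["tool_pos"],o["tcp_rot"],o["time"],o["contact_force"])
E
```

```text
top {'fx': 615.2866894360967, 'fy': 615.2866894360967, 'cx': 330.234052169332, 'cy': 230.44409560373333, 'R': array([[ 5.59501582e-04, -9.99986817e-01,  5.10419376e-03],
       [-9.95570476e-01, -1.03689502e-03, -9.40125149e-02],
       [ 9.40165680e-02, -5.02898446e-03, -9.95557931e-01]]), 't': array([-126.36025515,  410.93501075, 1862.73030603])}
case {'bbox': [358.6, 203.4, 46.2, 48.4], 'confidence': 0.85}
case {'bbox': [401.1, 288.4, 82.5, 70.2], 'confidence': 0.75}
case {'bbox': [277.8, 181.9, 69.4, 69.7], 'confidence': 0.73}
case {'bbox': [186.7, 173.1, 20.3, 17.8], 'confidence': 0.18}
side {'fx': 472.094964822324, 'fy': 472.094964822324, 'cx': 311.1791930973868, 'cy': 238.5147915148853, 'R': array([[-0.99846449, -0.0553761 ,  0.00146553],
       [-0.04305653,  0.75914637, -0.64949436],
       [ 0.03485391, -0.64856016, -0.760365  ]]), 't': array([ 410.25956246,  147.58985855, 1160.63767458])}
case {'bbox': [244.2, 291.9, 87.2, 83.8], 'confidence': 0.97}
case {'bbox': [283.8, 221.8, 50.9, 49.3], 'confidence': 0.78}
case {'bbox': [371.0, 194.8, 64.3, 89.2], 'confidence': 0.7}
[ 174.45368955 -494.92885868  226.31117494] [-3.14066553e+00 -1.13807278e-04  3.38825206e-01] 0.2 [-0.28080354 -0.34479226 -0.24456379]
```

View pics/top0.png

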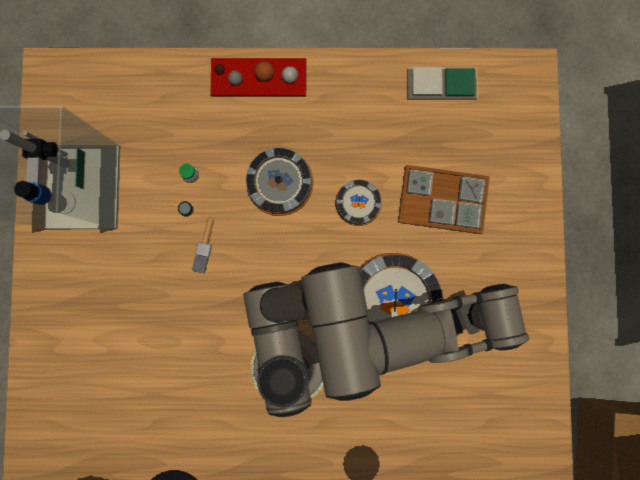

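View pics/side0.png

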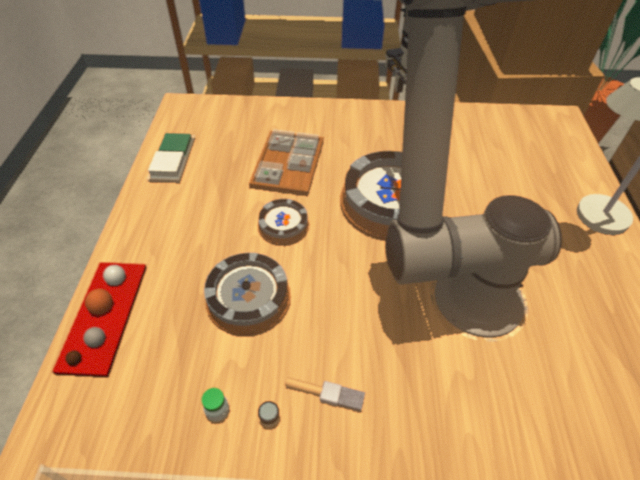

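Three look-alikes: small at top (359,203), large at (400,290), and one at (278,182), about 66 px across (≈197 mm). The last is the middle-sized one. I'll measure it and confirm in one crop.

```bash
cat > h.py <<'E'
import numpy as np
from plant import bot
def ray(n,u,v,z):
    p=bot.camera_params(n); R=p["R"]; t=p["t"]
    d=R.T@np.array([(u-p["cx"])/p["fx"],(v-p["cy"])/p["fy"],1]); c=-R.T@t
    return c+d*(z-c[2])/d[2]
def proj(n,X):
    p=bot.camera_params(n); c=X@p["R"].T+p["t"]
    return np.c_[p["fx"]*c[:,0]/c[:,2]+p["cx"],p["fy"]*c[:,1]/c[:,2]+p["cy"]]
E
python3 - <<'E'
from h import *
import cv2
from scipy.optimize import minimize
M={}
for n,c in(("top",(278,182)),("side",(246,292))):
    bot.capture(n)
    for d in bot.masks_of(n,"case"):
        b=d["bbox"]
        if np.hypot(b[0]-c[0],b[1]-c[1])<15: M[n]=d; print(n,b,d["confidence"],ray(n,b[0],b[1],30)); break
# silhouette fit: hull of plinth foot + ring top
a=np.linspace(0,2*np.pi,90)
def mdl(n,x,y):
    P=np.vstack([np.c_[x+r*np.cos(a),y+r*np.sin(a),0*a+z] for r,z in((104,0),(98.5,40),(98,60))])
    return proj(n,P)
def cost(q,n):
    P=mdl(n,*q); b=M[n]["bbox"]; lo,hi=P.min(0),P.max(0)
    e=np.array([(lo[0]+hi[0])/2-b[0]+.5,(lo[1]+hi[1])/2-b[1]+.5]); return e@e
for n in M:
    r=minimize(cost,ray(n,*M[n]["bbox"][:2],30)[:2],args=(n,),method="Nelder-Mead"); print(n,r.x,r.fun,np.ptp(mdl(n,*r.x),axis=0))
    M[n]["x"]=r.x
C=np.mean([M[n]["x"] for n in M],0); print(C)
out=[]
for n in M:
    im=bot.capture(n); q=proj(n,np.array([[*C,60.]]))[0]
    S=8; x0,y0=int(q[0])-48,int(q[1])-48
    cr=cv2.resize(im[y0:y0+97,x0:x0+97],(400,400),interpolation=cv2.INTER_CUBIC); k=400/97
    for rr in(72,98):
        pp=((proj(n,np.c_[C[0]+rr*np.cos(a),C[1]+rr*np.sin(a),0*a+60])-[x0,y0]+.5)*k).astype(int)
        for p in pp[::2]: cv2.circle(cr,tuple(map(int,p)),1,(0,255,255),-1)
    for deg in range(0,360,30):
        t=np.radians(deg); p=((proj(n,np.array([[C[0]+110*np.cos(t),C[1]+110*np.sin(t),60]]))[0]-[x0,y0]+.5)*k).astype(int)
        cv2.putText(cr,str(deg),(int(p[0])-10,int(p[1])+4),0,.4,(0,0,255),1)
    out.append(cr)
cv2.imwrite("pics/crop1.png",np.hstack(out))
E
```

```text
top [278.4, 183.3, 70.6, 66.5] 0.56 [554.96029657  32.89260899  30.        ]
side [246.3, 292.6, 88.8, 87.1] 0.92 [565.24744426  34.60788777  30.        ]
top [558.32817737  35.80159855] 8.737353722813861e-11 [67.49819995 68.49838284]
side [568.12318254  25.73767016] 7.625249780535741e-11 [86.6343201  83.82510097]
[563.22567996  30.76963435]
```

View pics/crop1.png

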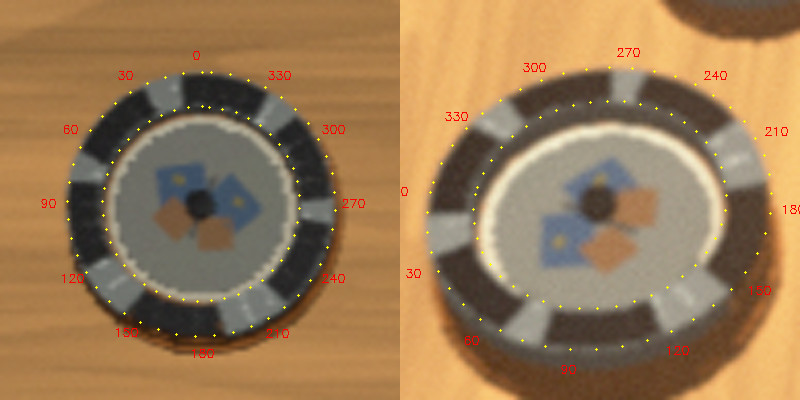

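The crop confirms the middle-sized case (blue and orange butterfly). The projected ring at centre ≈ (563, 31) fits both views. Next I'll unwrap the ring in both views for hints about the groove and to get the patch angles.

```bash
python3 - <<'E'
from h import *
import cv2
C=(563.2,30.8); th=np.radians(np.arange(0,360,0.5)); rr=np.arange(64,104,.5)
out=[];L={}
for n in("side","top"):
    im=np.mean([bot.capture(n).astype(float) for _ in range(4)],0).astype(np.float32)
    T,R=np.meshgrid(th,rr[::-1]); P=np.c_[(C[0]+R*np.cos(T)).ravel(),(C[1]+R*np.sin(T)).ravel(),np.full(T.size,60.)]
    q=proj(n,P).astype(np.float32); u=cv2.remap(im,q[:,0].reshape(T.shape),q[:,1].reshape(T.shape),cv2.INTER_CUBIC)
    v=u.mean(2); L[n]=v; w=cv2.resize(np.clip(u*1.6,0,255).astype(np.uint8),(720,240))
    for d in range(0,360,30): cv2.putText(w,str(d),(2*d,12),0,.4,(0,0,255),1)
    out.append(w)
    m=v[(rr[::-1]>80)&(rr[::-1]<90)].mean(0); t=(m.max()+m.min())/2
    e=np.flatnonzero(np.diff((m>t).astype(int))); print(n,"edges",[(x/2,"up" if m[x+1]>t else "dn") for x in e])
cv2.imwrite("pics/polar.png",np.vstack(out))
E
```

```text
side edges [(np.float64(9.5), 'up'), (np.float64(25.0), 'dn'), (np.float64(66.0), 'up'), (np.float64(78.0), 'dn'), (np.float64(119.0), 'up'), (np.float64(145.5), 'dn'), (np.float64(190.0), 'up'), (np.float64(220.0), 'dn'), (np.float64(262.0), 'up'), (np.float64(273.0), 'dn'), (np.float64(314.5), 'up'), (np.float64(328.5), 'dn')]
top edges [(np.float64(10.5), 'up'), (np.float64(26.0), 'dn'), (np.float64(67.5), 'up'), (np.float64(78.5), 'dn'), (np.float64(119.5), 'up'), (np.float64(146.0), 'dn'), (np.float64(190.0), 'up'), (np.float64(219.5), 'dn'), (np.float64(261.0), 'up'), (np.float64(271.5), 'dn'), (np.float64(314.0), 'up'), (np.float64(328.5), 'dn')]
```

View pics/polar.png

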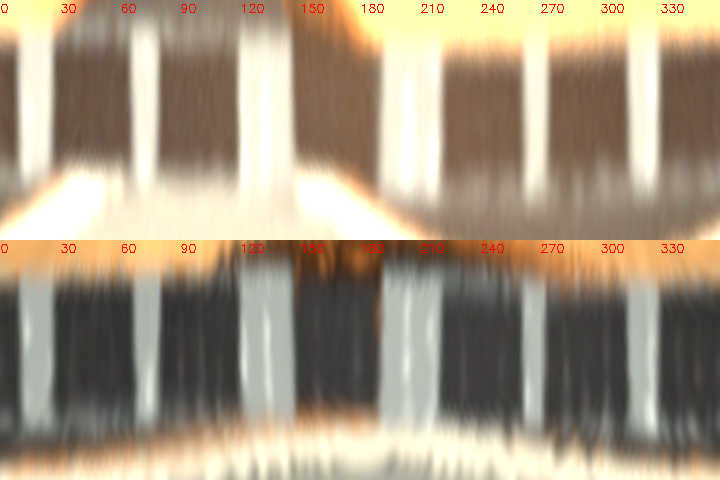

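The 145.5–190° patch stands out: it has no grey rim at the outer edge in either view, and it is slightly wider. That makes it the likely groove, centred at about 168°, or roughly (480, 48). I'll check it by touch, starting on the plain grey at 205°. First I'll align the yaw to 0, so tool x/y/z is world x/-y/-z, and shut the fingers.

>>> jog_arm:
  dp:
    - [0, 0, 0]
    - [0, 0, 0]
  twist: [9.7, 9.7]
  jaw: 0

```text
time: 1.15
tool_pos: [174.5, -495.2, 226.7]
tcp_rot: [3.141, -0.0, -0.005]
contact_force: [-0.1, 0.2, -0.6]
grip_width: 76.1
finger_force: 0.0
```

>>> jog_arm:
  dp:
    - [0.031, -0.049, 0]
    - [0.031, -0.049, 0]
    - [0.031, -0.049, 0]
    - [0.031, -0.049, 0]
    - [0.031, -0.049, 0]
    - [0.031, -0.049, 0]
    - [0.031, -0.049, 0]
    - [0.031, -0.049, 0]
    - [0.031, -0.049, 0]
    - [0.031, -0.049, 0]
  twist: [0, 0, 0, 0, 0, 0, 0, 0, 0, 0]

```text
time: 2.4
tool_pos: [485.3, -3.3, 226.9]
tcp_rot: [3.141, -0.001, 0.0]
contact_force: [0.4, -1.6, -0.1]
grip_width: 0.3
finger_force: 0.0
```

>>> jog_arm:
  dp:
    - [0, 0, 0.045]
    - [0, 0, 0.045]
    - [0, 0, 0.045]
    - [0, 0, 0.018]
    - [0, 0, 0.006]
    - [0, 0, 0]
    - [0, 0, 0]
  twist: [0, 0, 0, 0, 0, 0, 0]

```text
time: 3.28
tool_pos: [485.2, -5.3, 68.7]
tcp_rot: [3.141, -0.002, 0.0]
contact_force: [-0.2, 0.0, 0.3]
grip_width: 0.6
finger_force: 0.0
```

>>> jog_arm:
  dp:
    - [0, 0, 0.001]
    - [0, 0, 0.001]
    - [0, 0, 0.001]
    - [0, 0, 0.001]
    - [0, 0, 0]
  twist: [0, 0, 0, 0, 0]

```text
time: 3.9
tool_pos: [484.3, -5.1, 63.6]
tcp_rot: [3.142, 0.0, 0.0]
contact_force: [-0.2, -0.2, -0.1]
grip_width: 0.7
finger_force: 0.0
```

>>> jog_arm:
  dp:
    - [0, 0, 0.001]
    - [0, 0, 0.001]
    - [0, 0, 0.0005]
    - [0, 0, 0]
  twist: [0, 0, 0, 0]

```text
time: 4.4
tool_pos: [484.4, -5.1, 61.2]
tcp_rot: [3.142, 0.0, 0.0]
contact_force: [0.3, 0.1, 0.1]
grip_width: 0.6
finger_force: 0.0
```

>>> jog_arm:
  dp:
    - [0, 0, 0.0005]
    - [0, 0, 0.0005]
    - [0, 0, 0]
  twist: [0, 0, 0]

```text
time: 4.78
tool_pos: [484.4, -5.1, 60.3]
tcp_rot: [3.141, -0.0, 0.0]
contact_force: [-0.5, -0.3, 2.0]
grip_width: 0.3
finger_force: 0.7
```

>>> jog_arm:
  dp:
    - [0, 0, 0.0004]
    - [0, 0, 0]
    - [0, 0, 0]
  twist: [0, 0, 0]

```text
time: 5.15
tool_pos: [484.4, -5.1, 60.2]
tcp_rot: [3.141, -0.0, 0.0]
contact_force: [-1.7, 0.2, 5.3]
grip_width: 0.4
finger_force: 2.9
```

>>> jog_arm:
  dp:
    - [-0.0005, -0.005, 0]
    - [-0.0005, -0.005, 0]
    - [-0.0005, -0.005, 0]
    - [0, 0, 0]
  twist: [0, 0, 0, 0]

```text
time: 5.65
tool_pos: [483.5, 10.2, 60.2]
tcp_rot: [3.141, -0.002, 0.001]
contact_force: [0.7, 0.3, 6.1]
grip_width: 0.2
finger_force: 2.9
```

Light contact of about 6 N at z = 60.2, so this is the ring. I'll slide on towards the suspected groove.

>>> jog_arm:
  dp:
    - [-0.0005, -0.005, 0]
    - [-0.0005, -0.005, 0]
    - [-0.0005, -0.005, 0]
    - [0, 0, 0]
  twist: [0, 0, 0, 0]

```text
time: 6.15
tool_pos: [480.7, 25.6, 59.3]
tcp_rot: [-3.141, 0.001, 0.001]
contact_force: [-0.1, -0.5, 0.2]
grip_width: 0.5
finger_force: 0.0
```

>>> jog_arm:
  dp:
    - [-0.0005, -0.005, 0]
    - [-0.0005, -0.005, 0]
    - [-0.0005, -0.005, 0]
    - [-0.0005, -0.005, 0]
    - [0, -0.003, 0]
    - [0, 0, 0]
  twist: [0, 0, 0, 0, 0, 0]

```text
time: 6.9
tool_pos: [479.4, 48.1, 59.8]
tcp_rot: [3.141, -0.0, 0.001]
contact_force: [-0.4, 0.2, -0.4]
grip_width: 0.5
finger_force: 0.0
```

Contact dropped to zero over this patch, so this is the groove. I'll lower onto the key and press.

>>> jog_arm:
  dp:
    - [0, 0, 0.001]
    - [0, 0, 0.001]
    - [0, 0, 0.001]
    - [0, 0, 0.0005]
    - [0, 0, 0]
  twist: [0, 0, 0, 0, 0]

```text
time: 7.52
tool_pos: [479.4, 47.8, 56.3]
tcp_rot: [3.141, 0.0, 0.0]
contact_force: [0.6, 0.1, 0.1]
grip_width: 0.6
finger_force: 0.0
```

>>> jog_arm:
  dp:
    - [0, 0, 0.001]
    - [0, 0, 0.001]
    - [0, 0, 0.001]
    - [0, 0, 0]
  twist: [0, 0, 0, 0]

```text
time: 8.02
tool_pos: [479.5, 47.9, 53.3]
tcp_rot: [3.141, -0.0, 0.0]
contact_force: [-1.3, 0.3, 4.6]
grip_width: 0.7
finger_force: 2.0
```

Below ring level with about 5 N of sliding resistance, so this is the key.

>>> jog_arm:
  dp:
    - [0, 0, 0.001]
    - [0, 0, 0.001]
    - [0, 0, 0.001]
    - [0, 0, 0.001]
    - [0, 0, 0.0005]
    - [0, 0, 0.0005]
    - [0, 0, 0]
  twist: [0, 0, 0, 0, 0, 0, 0]

```text
time: 8.9
tool_pos: [479.4, 47.9, 48.3]
tcp_rot: [3.142, -0.0, 0.0]
contact_force: [-0.8, -1.0, 3.8]
grip_width: 0.3
finger_force: 1.9
```

>>> jog_arm:
  dp:
    - [0, 0, 0.0004]
    - [0, 0, 0.0004]
    - [0, 0, 0.0002]
    - [0, 0, 0]
  twist: [0, 0, 0, 0]

```text
time: 9.4
tool_pos: [479.5, 47.9, 47.9]
tcp_rot: [3.141, -0.0, 0.0]
contact_force: [-3.1, -0.8, 11.3]
grip_width: 0.5
finger_force: 5.6
```

Hard stop at z ≈ 48 with 11 N, so the key is home. Backing straight up and clear.

>>> jog_arm:
  dp:
    - [0, 0, 0]
    - [0, 0, -0.003]
    - [0, 0, -0.01]
    - [0, 0, -0.03]
    - [0, 0, -0.05]
    - [0, 0, -0.05]
    - [0, 0, -0.02]
    - [0, 0, 0]
    - [0, 0, 0]
  twist: [0, 0, 0, 0, 0, 0, 0, 0, 0]

```text
time: 10.52
tool_pos: [478.7, 48.0, 209.2]
tcp_rot: [-3.142, 0.002, 0.0]
contact_force: [0.9, -0.4, -0.3]
grip_width: 0.2
finger_force: 0.0
```

```bash
python3 - <<'E'
from plant import bot
import cv2,numpy as np
im=bot.capture("side"); cv2.imwrite("pics/end.png",cv2.resize(im[180:360,150:390],(800,600),interpolation=cv2.INTER_CUBIC))
o=bot.get_obs(); print(o["tool_pos"],o["contact_force"])
E
```

```text
[478.60130137  47.93185689 208.95962192] [-0.26231212 -0.04218156 -1.03755818]
```

View pics/end.png

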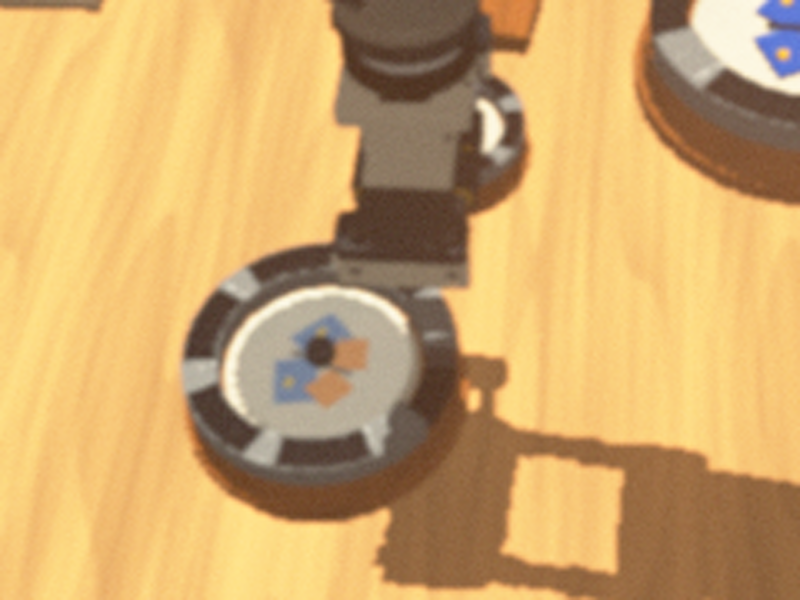

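The fingers are clear above the case, and the lid and butterfly (crop ~(320,360)) lie where they were. The arm's shadow covers the groove at crop ~(430,370). Handing in.

```bash
python3 -c "
from plant import bot
print(bot.close_job())"
```

```text
the job is handed in; nothing more can be done
None
```

I found the real groove by touch at about 168° on the middle-sized case's ring and pressed its key down to a hard stop (tip at z ≈ 48 mm, 11 N). The arm then moved clear without visibly shifting the lid, and I handed the job in; no verdict was returned.

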